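# Tap the clamp wedge tight

### The job

Take the hammer from its sloping rest and clamp the aluminium block: tap the steel wedge in on its thick end, with at least three separate taps and the hammer drawn clear of it in between, until it stops advancing and sits tight with the block flush against the far fence. Move the wedge only with the hammer, never touch the block with the hammer, and leave the bystanders where they are. Then lay the hammer back on its rest as it was.

Things in the scene. Friction and masses are not known exactly. Their poses are not given: they have to be found in the camera images.
- fixture: Fixed dark-steel wedge clamp, turned up to 15 degrees. Origin on the bench; z up, y roughly the way the wedge is driven, x across from near cheek to far fence. Mm in its frame: base plate x -70..120, y 10..210, top z 45; inclined low cheek near side of the wedge, y 20..175, top z 75; low end stop for the block, face at y 128, top z 75.
- fence_face (a point): Top middle of the far fence's face, which looks to the fixture's -x: fixture x 84.5, y 65, z 95 mm; the fence runs y 10..135.
- lamp_bar (a point): Middle of a slim lamp bar over the clamp, 360 mm long along the fixture's y, 20 wide, 18 high, underside 241 mm above the bench, at fixture x 64..84, y -158..202; on one post at fixture x 74, y 190. It roofs the far side of the striking place: an upright gripper there would hit it, one leaned back towards the robot clears it.
- wedge: Steel wedge 150 mm long (y), 44 high, thin end at +y, captive: slides only along its cheek, 8 degrees from fixture y towards +x (1 mm nearer the fence per 7.1 travelled). Axes as the fixture's; origin at the foot of the thick end: fixture x 0, y -60, z 45 mm when fully out; starts 0 to 10 mm in. Slides at about 5 N and stays where left.
- wedge_end (a point): Centre of the wedge's flat thick end, the face to strike, 38 mm wide (x -20..18 of the wedge), 44 high, looking to -y. The wedge clamps the block against the fence after about 46 mm of travel, then advances only a few mm more while it tightens; blows of about 20 N that no longer move it mean it is tight.
- block: Loose aluminium block 60 (x) x 110 (y) x 50 (z) mm, about 0.6 kg, two dark round spots on top, lying on the base plate between wedge and fence with a few mm of play. Origin at the centre of its underside; flush with the fence this is at fixture x 54.5. The wedge pushes it there.
- hammer: Double-faced hammer with a metal head, 0.3 kg. Origin at the centre of the head, a round bar 28 mm thick, 100 long along y: striking faces at y +50 and -50. x runs along the wooden handle away from the head: handle 22 wide (y), 28 deep (z), x 13..140. On its rest x points roughly away from the robot and rises 28 degrees.
- handle_grip (a point): Good place to grip, on the handle's axis 55 mm from the head's centre: close across the hammer's y, fingers along its -z, so 28 degrees off vertical with the tips pointing away from the robot. Hold firmly; keep this slope while striking, so that the handle passes under the lamp bar.
- rest: Fixed plywood hammer rest, base x -45..145, y -55..55, 12 mm thick; may stand left or right of the clamp, turned up to 15 degrees. Origin on the bench under the hammer's head, z up; the handle lies along x, rising 28 degrees to +x.
- rest_seat (a point): Where the centre of the hammer's head belongs on the rest, 80 mm above the bench. The head lies there in a sloping cradle 90 mm wide (y) with a lip on its low (-x) side.
- rest_support (a point): Top of the rest's upper support, on which the underside of the handle lies 115 mm up the slope; it is 70 mm wide with low side cheeks that leave the handle 16 mm either side. Between 30 and 100 mm up the slope nothing is close under the handle.
- oil_bottle: Bystander: white bottle 56 mm in diameter, 150 mm tall, beyond the work. Origin at the centre of its base.
- spanner: Bystander: flat steel spanner 180 mm long lying on the bench at the left. Origin at its middle.
- bar_end: Bystander: steel bar end 60 mm in diameter, 60 mm tall, at the right. Origin at the centre of its base.
Not all that is in view belongs to the job. What is meant by the hammer is not green or pink, and is the smaller of those in its own colour.

How it is judged:
By the outcome, as a careful person would: the job done as asked, in the order asked, and still so for the second after the job is handed in, with the robot touching nothing.
It also fails if it takes over 67 s, if anything falls off the work surface, if the arm or the gripper's body presses on something with over 40 N, if the wrist force passes 120 N, or if a joint passes its speed limit or range.

### The arm

A 6-joint arm with a two-finger parallel gripper is mounted at the origin on the work surface. World frame = base frame: x ahead of the robot, y to its left, z up, the work surface at z = 0. Lengths are in m, angles in rad, forces in N, time in s.
With the tool pointing down it reaches from about 0.325 to 0.925 m from the base axis. Payload 3.1 kg.
Tool frame: the origin (TCP) lies midway between the tips of the shut fingers; the grasp point (between the pads) lies 19 mm behind it (pinch_z is the distance from the TCP to the grasp point, in m); z points along the fingers, x is the direction in which the jaws open and shut, and the axes are right-handed (so a half turn about z gives the same grasp; the last joint's range is limited). The gripper opens to 85 mm and grips with 20 to 120 N. Pads are 22 mm wide; open, the fingers measure 114 mm over their backs; the gripper's body (76 mm by 85 mm) begins 54 mm behind the grasp point. The pads swing forward as they close: fully open they stand 13 mm farther back than shut.
Start: joints at [-1.4, 0.217, 1.613, -0, 1.311, -0.112], TCP at [0.174, -0.6, 0.199] pointing down, gripper open.
Joint ranges: [-2.75, 2.75], [-0.78, 2.1], [0.31, 2.55], [-1.13, 4.27], [0.13, 2.63], [-2.58, 2.58]. Speed limits (rad/s): [2.79, 2.79, 3.14, 3.14, 3.14, 3.14].

### API

Orientations are given as a unit quaternion [x, y, z, w].
In Python, from cell import get_state, get_image, hand_in, silhouettes, pinch_z gives the robot as it stands. The module is installed in compiled form; this text tells all that it offers.
- The arm moves only by the tool play_rows, never from a script. Its argument "increments" is a list of rows, each a list of 7 numbers: the shift along the tool's x, y, z in mm, then the turn, a rotation vector about the tool's x, y, z in rad, then the opening, from 0 (shut) to 1 (fully open). A call has 1 to 5 rows; each row is the pose to reach, as a shift and turn from the pose measured when the call began, along the tool's axes at that moment; what a row does not reach only later rows make up. A row lasts 1/8 s, in which the tool goes at most 62.5 mm and 10.7 degrees, less where a joint would pass 70% of its speed; a pose out of reach is approached as far as the arm can. A call with a gripper value outside its range is refused whole. The fingers move at their own pace and stop on an object; the grip force is fixed at half the most. Time passes only in rows, so rows that repeat a pose let the fingers close. It gives the time, the measured TCP pose, the force and the opening at its end, in the units of the state.
- get_state(): the state, without advancing time (a new reading comes with each control period).
- get_image(name): name is "scene" or "top"; returns a dict with "frame" (384x512x3 uint8, red, green, blue), "fx", "fy", "cx", "cy" (pixels), "distortion" ([k1, k2, p1, p2, k3] as OpenCV has them; the pictures are not rectified), "rvec" (rotation vector, rad) and "tvec" (3), from world to camera coordinates, as OpenCV has them. Camera axes: x right, y down, z forward; pixel columns grow to the right and rows downward; lengths in m; the calibration is good to about 2 mm. A picture is of the moment at which its call begins. There is no depth.
- hand_in(): hands the job in, once; it reports no verdict.
Trained networks look in the newest picture that a camera, given by its name, has taken for a name from the list of things; names that differ only in an ending like _2 or _b are one class to them, and where a whole thing is asked for, a point or a joint stands for the part that bears it (a point fixed in the world has none). Each returns a list of dicts, best first, with "confidence" (0 to 1); they miss things now and then, are a little off and sometimes report something else, mostly with a low value. They report only what shows in the picture. A call takes as long as a camera call. They do not tell look-alikes from the thing itself.
- silhouettes(target, camera): "region" (384x512 bool, what is visible of it) and "rect" ([left, top, right, bottom] in pixels, round what is visible of it).
The state is a dict: "clock": time; "qpos": joint angles; "qd": joint speeds; "joint_torque": joint torques, N m; "ee_pos": TCP position; "orientation": TCP orientation; "wrist_force": force on the tool from outside, world axes, zero at the start; "wrist_torque": the same for the moment, N m; "width": finger opening in m.
Only numpy, scipy, OpenCV 4.12 (cv2) and the standard library are available. Lean on these libraries where they do the work, as an engineer would, in place of code of your own. Each camera call takes 0.05 s, during which the arm holds its last target. There are 200 camera calls.

## Working session

There is one attempt and no reset: what is moved stays moved. The work goes in short steps, Python scripts to look and compute and a tool call to move; the robot and the scene stay as the last step left them, time stands still between calls to the robot, and variables do not carry over. Pictures are saved under pics/ and viewed, about 8 in all and at most 12, crops included, and the job is handed in when it is done.

Besides the shell and the picture viewer there is one more tool, called after "Call:" by a JSON object that holds its "api" and its "payload". play_rows: Moves the arm, as the interface text tells. Its arguments: {"type":"object","properties":{"increments":{"type":"array","items":{"type":"array","items":{"type":"number"}}}},"required":["increments"]}

```bash
mkdir -p pics; ls; cat > h.py <<'E'
import numpy as np, cv2, pickle
from scipy.spatial.transform import Rotation as R
from cell import *
def cam(n):
    d=get_image(n); return d
def save(d,f,crop=None,s=1):
    im=cv2.cvtColor(d["frame"],cv2.COLOR_RGB2BGR)
    if crop: im=im[crop[1]:crop[3],crop[0]:crop[2]]
    cv2.imwrite(f,cv2.resize(im,None,fx=s,fy=s,interpolation=cv2.INTER_CUBIC))
def K(d): return np.array([[d["fx"],0,d["cx"]],[0,d["fy"],d["cy"]],[0,0,1.]])
def proj(d,P):
    return cv2.projectPoints(np.asarray(P,float).reshape(-1,1,3),np.array(d["rvec"],float),np.array(d["tvec"],float),K(d),np.array(d["distortion"],float))[0].reshape(-1,2)
def ray(d,uv):
    n=cv2.undistortPoints(np.asarray(uv,float).reshape(-1,1,2),K(d),np.array(d["distortion"],float)).reshape(-1,2)
    Rm=cv2.Rodrigues(np.array(d["rvec"],float))[0]; t=np.array(d["tvec"],float)
    return -Rm.T@t, (Rm.T@np.c_[n,np.ones(len(n))].T).T
def atz(d,uv,z):
    o,v=ray(d,uv); return o+v*((z-o[2])/v[:,2])[:,None]
E
cat > m.py <<'E'
from h import *
D={}
for c in("scene","top"):
    D[c]=cam(c); save(D[c],f"pics/{c}0.png",s=1.5)
    for t in("hammer","wedge","block","fixture","rest","lamp_bar","oil_bottle","spanner","bar_end"):
        r=silhouettes(t,c); D[c,t]=r
        print(c,t,[(round(x["confidence"],2),np.round(x["rect"]).astype(int).tolist()) for x in r])
pickle.dump(D,open("d0.pkl","wb"))
print(get_state())
E
python3 m.py
```

```text
pics
scene hammer [(0.93, [332, 152, 374, 192]), (0.82, [264, 193, 292, 214]), (0.7, [327, 206, 392, 242]), (0.54, [236, 169, 270, 194])]
scene wedge [(0.78, [136, 202, 180, 223])]
scene block [(0.66, [158, 208, 186, 221])]
scene fixture [(0.86, [90, 179, 213, 244])]
scene rest [(0.96, [261, 201, 304, 246])]
scene lamp_bar [(0.9, [90, 178, 213, 243]), (0.46, [215, 232, 231, 270])]
scene oil_bottle [(0.67, [215, 234, 232, 268])]
scene spanner [(0.57, [257, 201, 300, 245])]
scene bar_end [(0.72, [133, 192, 150, 208])]
top hammer [(0.86, [102, 156, 170, 201]), (0.81, [102, 231, 142, 296]), (0.7, [205, 164, 238, 210]), (0.64, [223, 242, 272, 270])]
top wedge [(0.69, [331, 198, 374, 209])]
top block [(0.86, [316, 180, 354, 199])]
top fixture [(0.72, [294, 169, 424, 229])]
top rest [(0.75, [202, 161, 242, 222])]
top lamp_bar [(0.81, [290, 166, 423, 229])]
top oil_bottle [(0.72, [199, 161, 241, 223]), (0.59, [277, 134, 292, 153])]
top spanner [(0.61, [170, 215, 203, 259])]
top bar_end [(0.85, [363, 231, 392, 249]), (0.5, [203, 163, 242, 219]), (0.49, [326, 198, 376, 207])]
{'clock': 1.0, 'qpos': array([-1.40021095e+00,  2.16874759e-01,  1.61336929e+00, -3.80847147e-07,
        1.31131507e+00, -1.12176528e-01]), 'qd': array([-0.00059346, -0.00014289, -0.0004526 ,  0.00119241,  0.00036684,
       -0.00084764]), 'joint_torque': array([-6.86197654e-04, -3.96903026e+01, -3.04266679e+01, -1.58086486e-04,
        7.28888826e-04, -3.33189455e-06]), 'ee_pos': array([ 0.17442012, -0.60019485,  0.199432  ]), 'orientation': array([ 7.99690261e-01, -6.00412763e-01,  1.20697503e-05,  1.16375906e-05]), 'wrist_force': array([-1.10252999,  0.08934295, -1.40522967]), 'wrist_torque': array([0.0040207 , 0.02502911, 0.02661997]), 'width': 0.08528416823670255}
```

View pics/scene0.png

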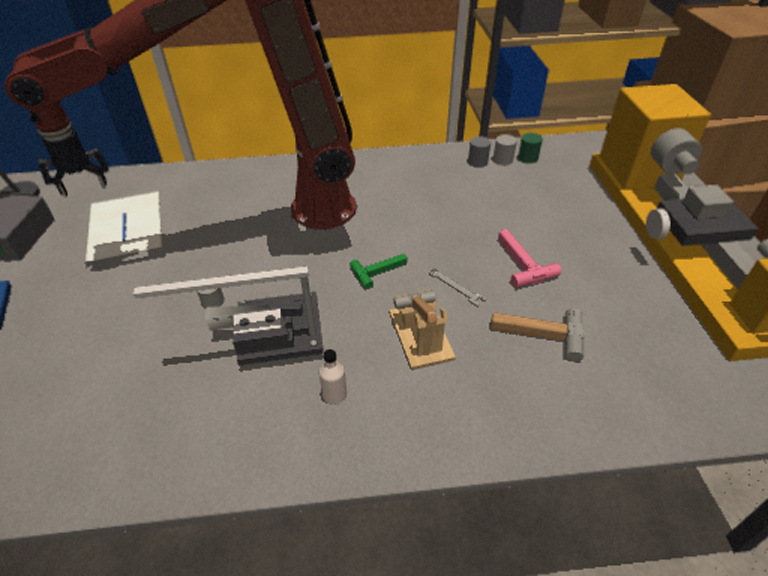

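View pics/top0.png

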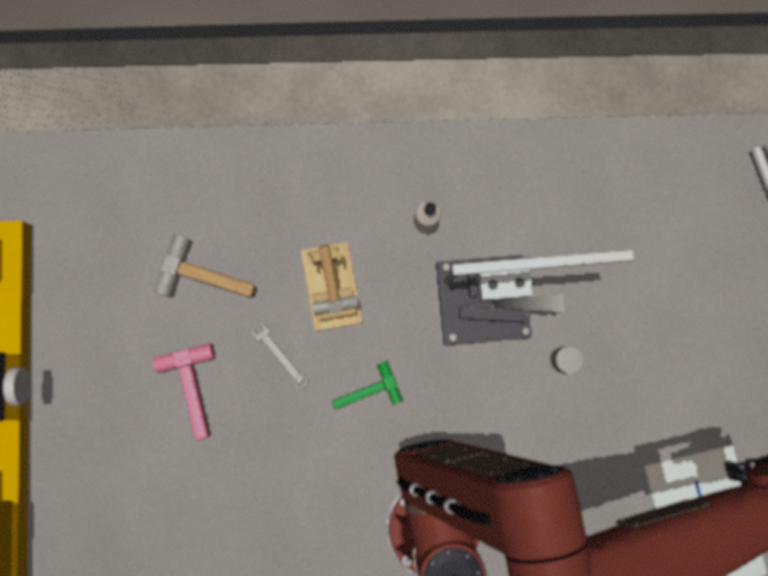

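Scene and top views: the clamp is on the right with the wedge's thick end towards −y. The rest with the small wooden hammer is at top px (330,290)/1.5, and the big wooden hammer is the look-alike. I'll fit rough poses from clicked points and overlay them on enlarged crops.

```bash
cat > fit.py <<'E'
from h import *
from scipy.optimize import least_squares
D=pickle.load(open("d0.pkl","rb"))
def T2(p,X):
    X=np.atleast_2d(X)/1000.; c,s=np.cos(p[2]),np.sin(p[2])
    return np.c_[p[0]+c*X[:,0]-s*X[:,1],p[1]+s*X[:,0]+c*X[:,1],X[:,2]]
def fit(pts,p0):  # pts: list of (cam, XYZ mm, uv)
    def f(p): return np.concatenate([(proj(D[c],T2(p,X))-np.array(uv)).ravel() for c,X,uv in pts])
    r=least_squares(f,p0,loss="soft_l1"); print(np.round(r.x,4),np.round(r.fun.reshape(-1,2),1).tolist()); return r.x
def tiles(D,polys,f,crops,s=4):
    rows=[]
    for row in crops:
        ims=[]
        for c,(l,t,w,h) in row:
            im=cv2.cvtColor(D[c]["frame"],cv2.COLOR_RGB2BGR)[t:t+h,l:l+w]
            im=cv2.resize(im,None,fx=s,fy=s,interpolation=cv2.INTER_CUBIC)
            for P,col in polys:
                q=(proj(D[c],P)-[l,t]+.5)*s-.5
                cv2.polylines(im,[np.round(q*16).astype(np.int32)],False,col,1,cv2.LINE_AA,shift=4)
            ims.append(im)
        rows.append(np.hstack(ims))
    cv2.imwrite(f,np.vstack(rows))
def rect(x0,x1,y0,y1,z): return [[x0,y0,z],[x1,y0,z],[x1,y1,z],[x0,y1,z],[x0,y0,z]]
E
cat > a.py <<'E'
from fit import *
t=lambda c,X,u,v:(c,X,(u/1.5,v/1.5))
fx=fit([t("top",[-70,210,45],442,345),t("top",[-70,10,45],531,337),t("top",[120,210,45],437,262),t("top",[74,-158,259],633,256),t("top",[74,202,259],453,270),
 t("scene",[74,-158,250],136,293),t("scene",[74,202,250],307,270)],[.5,-.2,0])
rs=fit([t("top",[145,55,12],302,250),t("top",[145,-55,12],348,242),t("top",[-45,-55,12],361,324),t("top",[-45,55,12],314,329),t("scene",[145,-55,12],416,366),t("scene",[145,55,12],454,358)],[.5,.2,0])
print("hammer head", atz(D["top"],[[335.5/1.5,305.5/1.5]],.08))
pl=[(T2(fx,rect(-70,120,10,210,45)),(0,255,0)),(T2(fx,rect(64,84,-158,202,259)),(0,0,255)),(T2(fx,rect(84.5,84.5,10,135,95)),(255,255,0)),
(T2(fx,rect(-20,18,-60,-60,89)),(255,0,255)),(T2(rs,rect(-45,145,-55,55,12)),(0,255,0))]
tiles(D,pl,"pics/t1.png",[[("top",(290,160,135,75)),("top",(193,155,60,75))],[("scene",(85,175,135,75)),("scene",(250,180,60,75))]])
E
python3 a.py
```

```text
[ 0.4938 -0.2378  0.0529] [[0.6, 0.1], [0.0, 0.6], [-1.1, -0.2], [-0.0, -0.3], [-0.7, -0.0], [-1.9, -0.9], [0.1, 0.4]]
[0.5077 0.2128 0.1364] [[-0.8, -0.3], [-0.4, -0.0], [-0.2, -1.0], [-0.3, 0.8], [-5.0, 0.4], [-0.7, -0.6]]
hammer head [[0.50636612 0.20633323 0.08      ]]
```

View pics/t1.png

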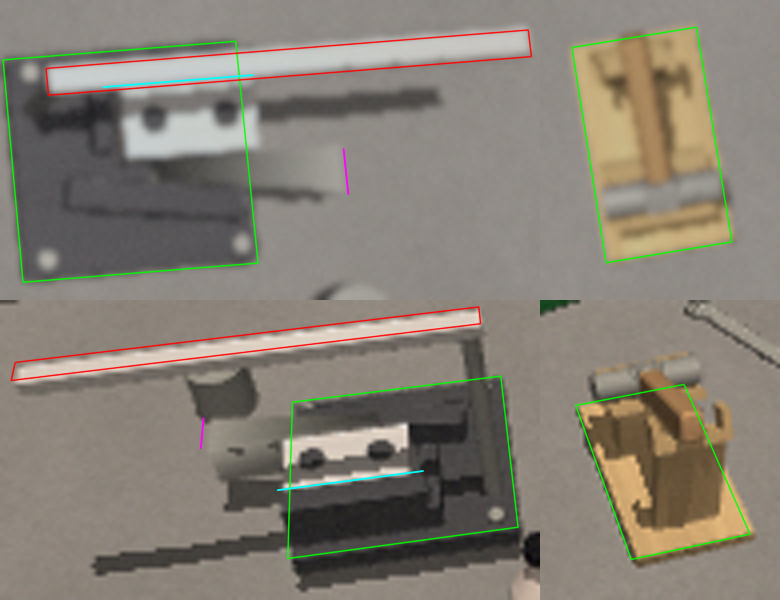

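The overlays sit within about 1 px: lamp bar, base plate, rest and wedge end all match. Next I'll fit the hammer and plan the approach.

```bash
cat > b.py <<'E'
from fit import *
top=lambda X,a,b:("top",X,((a-540+.5)/4+193-.5,(b+.5)/4+155-.5))
sc=lambda X,a,b:("scene",X,((a-540+.5)/4+250-.5,(b-300+.5)/4+180-.5))
c,s=np.cos(np.radians(28)),np.sin(np.radians(28))
H=lambda x,y,z:[x*c-z*s,y,80+x*s+z*c]
hm=fit([top(H(0,50,0),609,202),top(H(0,-50,0),721,186),top(H(140,0,14),634,33),sc(H(0,-50,0),594,386),sc(H(0,50,0),698,368),sc(H(140,0,0),690,425)],[.507,.21,.14])
print("bar_end",atz(D["top"],[[568/1.5,360/1.5]],.06),"bottle",atz(D["top"],[[428/1.5,208/1.5]],.15),"green",atz(D["top"],[[390/1.5,383/1.5]],.02))
for n,k in(("top",2),("scene",1)):
    r=[x for x in D[n,"hammer"]]
    print(n,[x["rect"] for x in r][k])
print(pinch_z if not callable(pinch_z) else pinch_z())
E
cat > go.py <<'E'
# usage: target of hammer-style grasp frame -> tool increments from present pose
from h import *
np.set_printoptions(suppress=True,precision=4)
PZ=pinch_z if not callable(pinch_z) else pinch_z()
C,S=np.cos(np.radians(28)),np.sin(np.radians(28))
def hammer_R(yaw,tilt=28):   # columns hammer x,y,z in world
    return (R.from_euler("z",yaw)*R.from_euler("y",-np.radians(tilt))).as_matrix()
def tool_for(head,yaw,off=55,flip=False):
    Rh=hammer_R(yaw); sg=-1 if flip else 1
    Rt=np.c_[sg*Rh[:,1],sg*Rh[:,0],-Rh[:,2]]   # tool x=+-hammer y, z=-hammer z
    return np.array(head)+Rh@[off/1000.,0,-PZ], Rt
def inc(pos,Rt,st=None):
    st=st or get_state(); R0=R.from_quat(st["orientation"])
    d=R0.inv().apply(np.array(pos)-st["ee_pos"])*1000
    r=(R0.inv()*R.from_matrix(Rt)).as_rotvec()
    print("shift mm",np.round(d,1),"|",round(np.linalg.norm(d)),"rot",np.round(r,3),"deg",round(np.degrees(np.linalg.norm(r)),1)); return d,r
E
cat > c.py <<'E'
import b; from go import *
p=b.hm
for f in(0,1):
    P,Rt=tool_for([p[0],p[1],.08],p[2],flip=f); print(P,Rt.tolist()); inc(P,Rt)
E
python3 c.py
```

```text
[0.5084 0.2106 0.1239] [[-2.4, 0.2], [-0.6, -0.3], [-0.3, 2.1], [-0.9, 0.7], [-0.7, 0.4], [-0.7, 1.0]]
bar_end [[ 0.37154946 -0.30844038  0.06      ]] bottle [[7.04965380e-01 4.68558522e-04 1.50000000e-01]] green [[0.330478  0.0890919 0.02     ]]
top [205.3, 163.7, 238.3, 210.0]
scene [263.7, 192.7, 292.1, 214.5]
0.0187
[0.5653 0.2177 0.0893] [[-0.12358883274463295, 0.8761784863487269, 0.4658723650104963], [0.9923335126966233, 0.1091224623761182, 0.0580214424515069], [0.0, 0.4694715627858908, -0.882947592858927]]
shift mm [-676.3 -603.5  110.1] | 913 rot [-0.057  0.723 -2.898] deg 171.2
[0.5653 0.2177 0.0893] [[0.12358883274463295, -0.8761784863487269, 0.4658723650104963], [-0.9923335126966233, -0.1091224623761182, 0.0580214424515069], [-0.0, -0.4694715627858908, -0.882947592858927]]
shift mm [-676.3 -603.5  110.1] | 913 rot [0.488 0.039 0.156] deg 29.4
```

```bash
cat > w.py <<'E'
from go import *; import sys
st=get_state(); R0=R.from_quat(st["orientation"]).as_matrix()
print(np.round(R0,3).tolist())
inc([.40,-.32,.33],R0)
E
python3 w.py
```

```text
[[0.279, -0.96, 0.0], [-0.96, -0.279, -0.0], [0.0, 0.0, -1.0]]
shift mm [-206.1 -294.8 -130.6] | 383 rot [0. 0. 0.] deg 0.0
```

Call:
{"api": "play_rows", "payload": {"increments": [[-20, -28, -40, 0, 0, 0, 1], [-50, -72, -70, 0, 0, 0, 1], [-84, -120, -100, 0, 0, 0, 1], [-118, -168, -120, 0, 0, 0, 1], [-150, -215, -130, 0, 0, 0, 1]]}}

```text
clock: 1.62
ee_pos: [0.3403, -0.3952, 0.3315]
orientation: [0.8, -0.601, 0.002, 0.0]
wrist_force: [0.7, -0.4, 0.7]
width: 0.0854
```

```bash
cat > w.py <<'E'
from go import *
P,Rt=tool_for([.508,.211,.08],.13,flip=True); np.save("grasp.npy",np.c_[Rt,P])
pre=P-Rt[:,2]*.12
print(P,pre,get_state()["ee_pos"],get_state()["qpos"])
inc([.42,-.1,.33],R.from_quat(get_state()["orientation"]).as_matrix()); inc(pre,Rt); inc(P,Rt)
E
python3 w.py
```

```text
[0.5649 0.2184 0.0893] [0.509  0.2111 0.1953] [ 0.3403 -0.3952  0.3315] [-0.9947 -0.0877  1.6906  0.0002  1.5352  0.2938]
shift mm [-261.4 -158.8    0.8] | 306 rot [-0.  0. -0.] deg 0.0
shift mm [-535.8 -330.7  134.9] | 644 rot [0.486 0.034 0.15 ] deg 29.2
shift mm [-527.6 -386.3  240.9] | 697 rot [0.486 0.034 0.15 ] deg 29.2
```

Call:
{"api": "play_rows", "payload": {"increments": [[-52, -32, 0, 0, 0, 0, 1], [-104, -64, 0, 0, 0, 0, 1], [-156, -96, 0, 0, 0, 0, 1], [-208, -128, 0, 0.05, 0, 0.02, 1], [-260, -159, 0, 0.1, 0, 0.03, 1]]}}

```text
clock: 2.25
ee_pos: [0.421, -0.0992, 0.3311]
orientation: [0.789, -0.612, 0.033, -0.04]
wrist_force: [0.7, 0.1, 0.1]
width: 0.0851
```

```bash
cat > g.py <<'E'
from go import *
G=np.load("grasp.npy"); P,Rt=G[:,3],G[:,:3]
print(get_state()["ee_pos"],get_state()["qpos"],get_state()["clock"])
for b in(.12,.05,0): inc(P-Rt[:,2]*b,Rt)
E
python3 g.py
```

```text
[ 0.421  -0.0992  0.3311] [-0.4456 -0.3669  1.9225  0.0653  1.5051  0.8716] 2.25
shift mm [-278.9 -147.6  151.4] | 350 rot [0.384 0.034 0.118] deg 23.1
shift mm [-275.  -173.7  216.3] | 391 rot [0.384 0.034 0.118] deg 23.1
shift mm [-272.3 -192.3  262.6] | 424 rot [0.384 0.034 0.118] deg 23.1
```

Call:
{"api": "play_rows", "payload": {"increments": [[-52, -26, 20, 0.05, 0, 0.02, 1], [-105, -53, 45, 0.14, 0.01, 0.04, 1], [-158, -80, 70, 0.23, 0.02, 0.07, 1], [-210, -108, 95, 0.32, 0.03, 0.1, 1], [-257, -136, 118, 0.384, 0.034, 0.118, 1]]}}

```text
clock: 2.88
ee_pos: [0.4987, 0.1852, 0.2288]
orientation: [0.729, -0.64, 0.161, -0.184]
wrist_force: [0.7, -1.5, 0.3]
width: 0.0852
```

```bash
python3 g.py
```

```text
[0.4987 0.1852 0.2288] [ 0.2631 -0.3443  2.1644 -0.084   0.8337  1.7452] 2.875
shift mm [-24.4   3.9  35.9] | 44 rot [-0.004  0.001 -0.001] deg 0.3
shift mm [-24.3   4.3 105.9] | 109 rot [-0.004  0.001 -0.001] deg 0.3
shift mm [-24.3   4.5 155.9] | 158 rot [-0.004  0.001 -0.001] deg 0.3
```

Call:
{"api": "play_rows", "payload": {"increments": [[-12, 2, 18, 0, 0, 0, 1], [-24, 4, 40, 0, 0, 0, 1], [-24, 4, 75, 0, 0, 0, 1], [-24, 4, 95, 0, 0, 0, 1], [-24, 4, 95, 0, 0, 0, 1]]}}

```text
clock: 3.5
ee_pos: [0.5355, 0.214, 0.141]
orientation: [0.729, -0.64, 0.16, -0.182]
wrist_force: [-0.2, 0.6, -0.1]
width: 0.0856
```

```bash
cat > v.py <<'E'
from fit import *; import sys
D2={c:cam(c) for c in("scene","top")}
tiles(D2,[],sys.argv[1],[[("top",(175,150,95,75)),("scene",(235,150,95,75))],[("top",(290,160,95,75)),("scene",(85,175,95,75))]])
E
python3 g.py; python3 v.py pics/t2.png
```

```text
[0.5355 0.214  0.141 ] [ 0.3069 -0.1085  2.1511 -0.1425  0.6215  1.8438] 3.5
shift mm [ -0.6  -1.9 -60.4] | 60 rot [-0. -0. -0.] deg 0.0
shift mm [-0.6 -1.9  9.6] | 10 rot [-0. -0. -0.] deg 0.0
shift mm [-0.6 -1.9 59.6] | 60 rot [-0. -0. -0.] deg 0.0
```

View pics/t2.png

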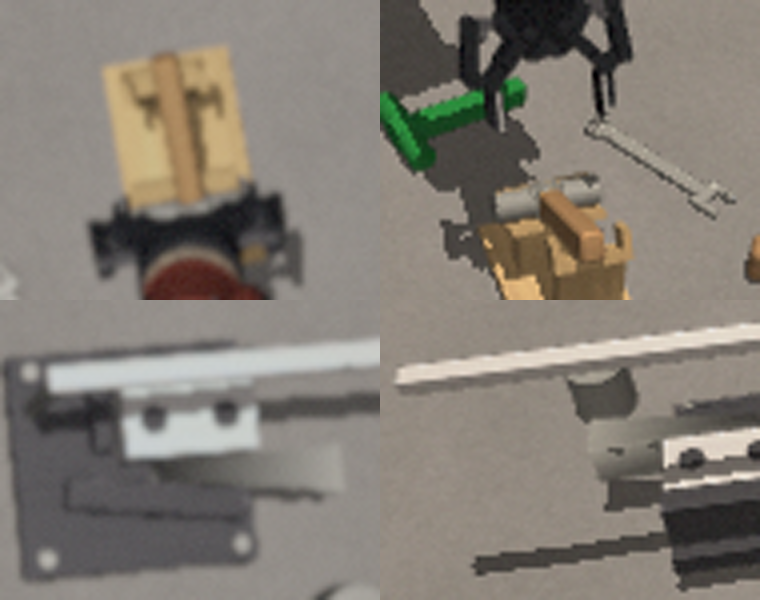

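Gripper is lined up over the handle: fingers at scene tile x≈492 and 605, handle between them. Moving in and closing.

Call:
{"api": "play_rows", "payload": {"increments": [[-1, -2, 25, 0, 0, 0, 1], [-1, -2, 45, 0, 0, 0, 1], [-1, -2, 59, 0, 0, 0, 1], [-1, -2, 60, 0, 0, 0, 1], [-1, -2, 60, 0, 0, 0, 1]]}}

```text
clock: 4.22
ee_pos: [0.567, 0.2195, 0.0927]
orientation: [0.729, -0.64, 0.161, -0.184]
wrist_force: [0.4, 0.5, -0.4]
width: 0.0853
```

```bash
python3 g.py
```

```text
[0.567  0.2195 0.0927] [ 0.2975  0.0405  2.1168 -0.1636  0.5013  1.863 ] 4.225
shift mm [   0.7    2.8 -118.1] | 118 rot [-0.006  0.001 -0.001] deg 0.3
shift mm [  0.8   3.3 -48.1] | 48 rot [-0.006  0.001 -0.001] deg 0.3
shift mm [0.8 3.5 1.9] | 4 rot [-0.006  0.001 -0.001] deg 0.3
```

Call:
{"api": "play_rows", "payload": {"increments": [[1, 4, 2, 0, 0, 0, 1], [1, 4, 2, 0, 0, 0, 0.5], [1, 4, 2, 0, 0, 0, 0], [1, 4, 2, 0, 0, 0, 0], [1, 4, 2, 0, 0, 0, 0]]}}

```text
clock: 4.85
ee_pos: [0.5648, 0.2191, 0.0901]
orientation: [0.728, -0.64, 0.161, -0.185]
wrist_force: [-8.2, -5.9, 14.0]
width: 0.0124
```

Call:
{"api": "play_rows", "payload": {"increments": [[0, 0, 0, 0, 0, 0, 0], [0, 0, 0, 0, 0, 0, 0], [0, 0, 0, 0, 0, 0, 0], [0, 0, 0, 0, 0, 0, 0]]}}

```text
clock: 5.35
ee_pos: [0.5648, 0.2191, 0.09]
orientation: [0.728, -0.64, 0.161, -0.185]
wrist_force: [-1.8, 0.2, 1.4]
width: 0.0003
```

```bash
python3 g.py; python3 -c "
from go import *
s=get_state(); print(s['width'],s['wrist_force'],s['wrist_torque'],s['orientation'])"
```

```text
[0.5648 0.2191 0.09  ] [ 0.2971  0.04    2.1238 -0.163   0.4934  1.8638] 5.35
shift mm [   0.4   -0.5 -119.4] | 119 rot [-0.007  0.002 -0.002] deg 0.4
shift mm [  0.5  -0.  -49.4] | 49 rot [-0.007  0.002 -0.002] deg 0.4
shift mm [0.6 0.3 0.6] | 1 rot [-0.007  0.002 -0.002] deg 0.4
0.00032375951843864083 [-1.8003  0.2242  1.3902] [-0.0339  0.2735  0.0323] [ 0.7282 -0.64    0.1608 -0.1852]
```

The fingers shut fully, so the handle slipped out or was missed. I'll look before moving.

```bash
cat > v2.py <<'E'
from fit import *; import sys
from go import PZ
D2={c:cam(c) for c in("scene","top")}; pickle.dump(D2,open("d2.pkl","wb"))
s=get_state(); Rt=R.from_quat(s["orientation"]).as_matrix()
P=s["ee_pos"]; print(proj(D2["scene"],P),proj(D2["top"],P))
tiles(D2,[(np.array([P-Rt[:,0]*.02,P+Rt[:,0]*.02]),(0,255,0))],sys.argv[1],[[("top",(180,150,95,75)),("scene",(245,165,95,75))]])
E
python3 v2.py pics/t3.png
```

```text
[[280.3683 208.6284]] [[219.2552 185.9573]]
```

View pics/t3.png

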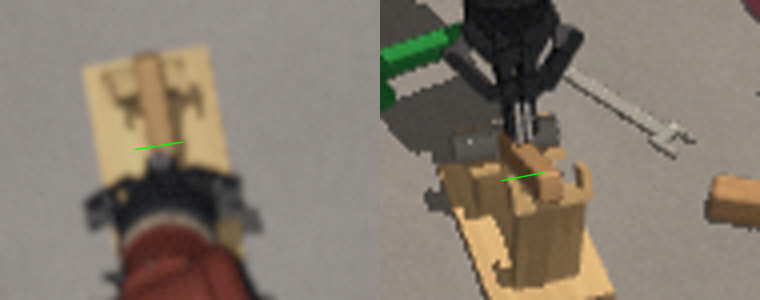

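```bash
cat > x.py <<'E'
from fit import *
D2=pickle.load(open("d2.pkl","rb"))
R0=R.from_quat([.79969,-.60041,0,0]).as_matrix(); P0=np.array([.17442,-.6002,.19943])
for b in(0,13,30): print(b,[ (proj(D["scene"],P0-R0[:,2]*b/1000+k*R0[:,0]*.0425)*1.5).round(1).tolist() for k in(-1,1)])
s=get_state(); Rt=R.from_quat(s["orientation"]).as_matrix();P=s["ee_pos"]
P_,U=P,Rt
tiles(D2,[(np.array([P-Rt[:,2]*b/1000-Rt[:,0]*.006,P-Rt[:,2]*b/1000+Rt[:,0]*.006]),col) for b,col in((0,(0,255,0)),(20,(0,0,255)),(40,(255,255,0)))]
 ,"pics/t4.png",[[("scene",(262,170,50,60)),("top",(200,160,50,60))]],s=8)
E
python3 x.py
```

```text
0 [[[107.1, 200.2]], [[72.7, 207.9]]]
13 [[[105.3, 196.2]], [[70.6, 203.9]]]
30 [[[102.9, 190.8]], [[67.8, 198.5]]]
```

View pics/t4.png

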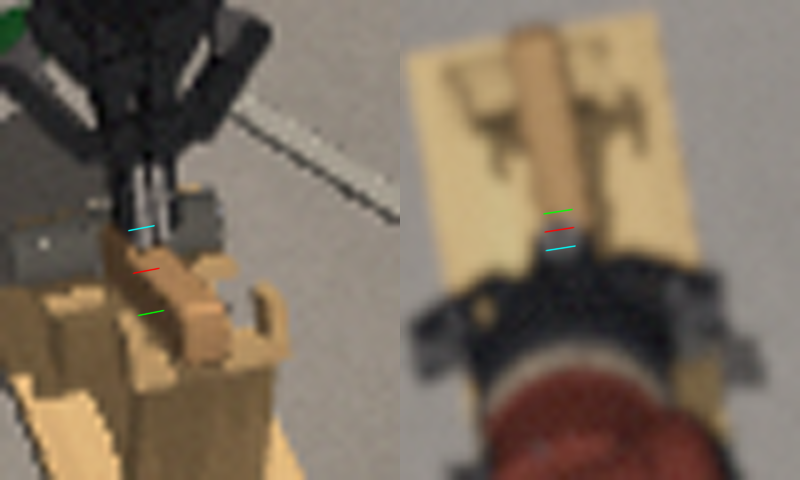

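Seen from both cameras, the shut fingertips are on top of the handle, about 30 mm behind the reported TCP. I'll back off with the gripper shut and triangulate the tip to measure this offset.

Call:
{"api": "play_rows", "payload": {"increments": [[0, 0, -25, 0, 0, 0, 0], [0, 0, -60, 0, 0, 0, 0], [0, 0, -100, 0, 0, 0, 0], [0, 0, -120, 0, 0, 0, 0], [0, 0, -120, 0, 0, 0, 0]]}}

```text
clock: 6.08
ee_pos: [0.5091, 0.2118, 0.1978]
orientation: [0.728, -0.64, 0.162, -0.187]
wrist_force: [0.2, -0.1, -0.3]
width: 0.0
```

```bash
cat > x2.py <<'E'
from fit import *
D2={c:cam(c) for c in("scene","top")}; pickle.dump(D2,open("d3.pkl","wb"))
s=get_state(); Rt=R.from_quat(s["orientation"]).as_matrix();P=s["ee_pos"]; print(P,s["width"],s["wrist_force"])
np.save("p3.npy",np.c_[Rt,P])
cr={}
L=[]
for c in D2:
    q=proj(D2[c],P)[0]; cr[c]=(c,(int(q[0])-25,int(q[1])-40,50,70)); L.append(cr[c])
print(L)
tiles(D2,[(np.array([P-Rt[:,2]*b/1000-Rt[:,0]*.006,P-Rt[:,2]*b/1000+Rt[:,0]*.006]),col) for b,col in((0,(0,255,0)),(20,(0,0,255)),(40,(255,255,0)))]
 ,"pics/t5.png",[L],s=8)
E
python3 x2.py
```

```text
[0.50797866 0.21122542 0.19480129] 1.896312603265689e-05 [ 1.27029089  0.12431515 -0.65559068]
[('scene', (251, 136, 50, 70)), ('top', (195, 160, 50, 70))]
```

View pics/t5.png

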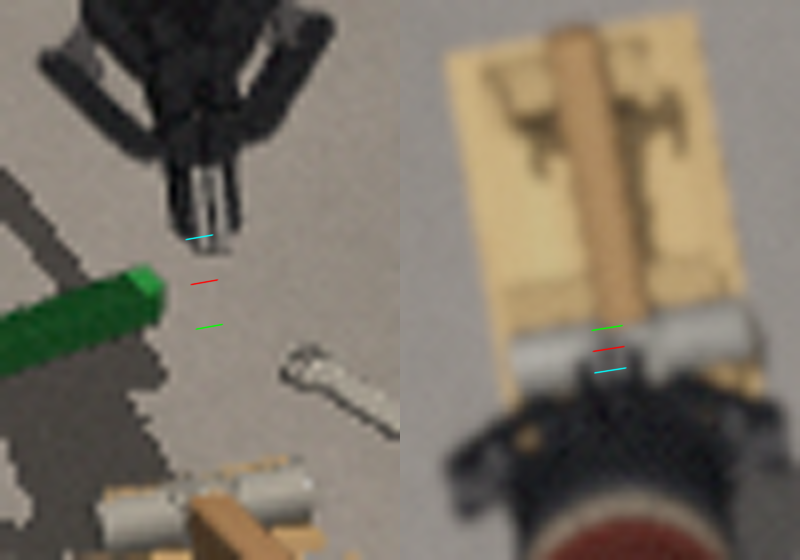

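```bash
cat > x3.py <<'E'
from h import *
D2=pickle.load(open("d3.pkl","rb")); G=np.load("p3.npy"); Rt,P=G[:,:3],G[:,3]
for a,b in(((211,246),(609,358)),((211,246),(609,364)),((209,244),(609,352))):
    uv={"scene":((a[0]+.5)/8+251-.5,(a[1]+.5)/8+136-.5),"top":((b[0]-400+.5)/8+195-.5,(b[1]+.5)/8+160-.5)}
    A=np.zeros((3,3));r=np.zeros(3);L=[]
    for c in uv:
        o,v=ray(D2[c],[uv[c]]);v=v[0]/np.linalg.norm(v[0]);M=np.eye(3)-np.outer(v,v);A+=M;r+=M@o;L.append((o,M))
    X=np.linalg.solve(A,r); print(X,"tool-frame offset mm",np.round(Rt.T@(X-P)*1000,1),"miss",[round(1000*np.linalg.norm(M@(X-o)),1) for o,M in L])
s=get_state();print(s["qpos"])
E
python3 x3.py
```

```text
[0.49406354 0.21104473 0.22864806] tool-frame offset mm [ -1.7  -3.9 -36.3] miss [np.float64(2.1), np.float64(2.1)]
[0.4919573  0.21131763 0.22679438] tool-frame offset mm [ -2.2  -1.2 -35.7] miss [np.float64(2.3), np.float64(2.3)]
[0.49602544 0.21031161 0.23157436] tool-frame offset mm [ -0.7  -6.9 -38. ] miss [np.float64(1.6), np.float64(1.6)]
[ 0.32050464 -0.2529022   2.16308621 -0.12955325  0.74822049  1.83592521]
```

Triangulation puts the real tip about 36 mm behind the reported TCP along the tool axis. The start picture showed the same, so this is a tool-offset discrepancy. The hammer is still seated. I'll re-grasp 35 mm deeper.

Call:
{"api": "play_rows", "payload": {"increments": [[0, 0, 0, 0, 0, 0, 1], [0, 0, 0, 0, 0, 0, 1], [0, 0, 0, 0, 0, 0, 1], [0, 0, 40, 0, 0, 0, 1], [0, 0, 80, 0, 0, 0, 1]]}}

```text
clock: 6.8
ee_pos: [0.5469, 0.2167, 0.1246]
orientation: [0.728, -0.64, 0.161, -0.186]
wrist_force: [-0.1, 0.0, -0.1]
width: 0.0853
```

```bash
python3 g.py; python3 -c "
from go import *
print(get_state()['width'])"
```

```text
[0.5469 0.2167 0.1246] [ 0.304  -0.059   2.1441 -0.1488  0.5704  1.8515] 6.8
shift mm [  0.4  -0.  -80.4] | 80 rot [-0.008  0.003 -0.002] deg 0.5
shift mm [  0.6   0.6 -10.4] | 10 rot [-0.008  0.003 -0.002] deg 0.5
shift mm [ 0.7  1.  39.6] | 40 rot [-0.008  0.003 -0.002] deg 0.5
0.08526401233018097
```

Call:
{"api": "play_rows", "payload": {"increments": [[0, 2, 30, 0, 0, 0, 1], [0, 3, 55, 0, 0, 0, 1], [0, 3, 70, 0, 0, 0, 1], [0, 3, 74, 0, 0, 0, 1], [0, 3, 74, 0, 0, 0, 1]]}}

```text
clock: 7.42
ee_pos: [0.5793, 0.2211, 0.058]
orientation: [0.728, -0.64, 0.161, -0.186]
wrist_force: [0.2, 0.7, 0.1]
width: 0.0851
```

```bash
python3 g.py; python3 v2.py pics/t6.png
```

```text
[0.5793 0.2211 0.058 ] [ 0.2921  0.1281  2.1051 -0.1825  0.423   1.8821] 7.425
shift mm [   0.4   -3.  -154.5] | 155 rot [-0.008  0.002 -0.002] deg 0.5
shift mm [  0.6  -2.4 -84.5] | 85 rot [-0.008  0.002 -0.002] deg 0.5
shift mm [  0.7  -2.  -34.5] | 35 rot [-0.008  0.002 -0.002] deg 0.5
[[281.3119 217.4605]] [[218.989  182.6044]]
```

View pics/t6.png

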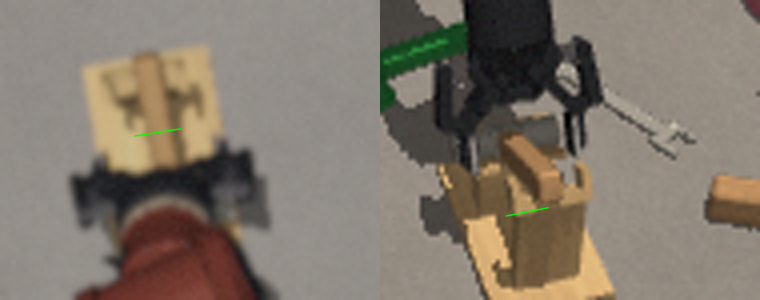

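The fingers now straddle the handle: tips at scene tile (468,170) and (575,160), handle between them. Closing.

Call:
{"api": "play_rows", "payload": {"increments": [[0, 0, 0, 0, 0, 0, 0.5], [0, 0, 0, 0, 0, 0, 0], [0, 0, 0, 0, 0, 0, 0], [0, 0, 0, 0, 0, 0, 0], [0, 0, 0, 0, 0, 0, 0]]}}

```text
clock: 8.15
ee_pos: [0.5797, 0.2212, 0.0595]
orientation: [0.728, -0.64, 0.162, -0.186]
wrist_force: [-4.0, -1.8, 5.9]
width: 0.0211
```

Call:
{"api": "play_rows", "payload": {"increments": [[0, 0, 0, 0, 0, 0, 0], [0, 0, 0, 0, 0, 0, 0], [0, 0, 0, 0, 0, 0, 0]]}}

```text
clock: 8.52
ee_pos: [0.5796, 0.2212, 0.0594]
orientation: [0.728, -0.64, 0.162, -0.186]
wrist_force: [-1.8, -1.6, 3.3]
width: 0.0216
```

```bash
python3 -c "
from go import *
s=get_state();G=np.load('grasp.npy');np.save('grip.npy',np.r_[s['ee_pos'],s['orientation']])
print(s['ee_pos'],s['orientation'],s['width'],s['wrist_force'],s['clock']);inc(s['ee_pos']+[0,0,.15],R.from_quat(s['orientation']).as_matrix())"
```

```text
[0.5796 0.2212 0.0594] [ 0.7281 -0.6396  0.1617 -0.1862] 0.021552765466579357 [-1.8004 -1.5644  3.2547] 8.525
shift mm [  -0.4  -71.7 -131.8] | 150 rot [0. 0. 0.] deg 0.0
```

Gripped: width 21.6 mm on the 22 mm handle. Lifting straight up.

Call:
{"api": "play_rows", "payload": {"increments": [[0, -6, -11, 0, 0, 0, 0], [0, -18, -33, 0, 0, 0, 0], [0, -36, -66, 0, 0, 0, 0], [0, -58, -105, 0, 0, 0, 0], [0, -72, -132, 0, 0, 0, 0]]}}

```text
clock: 9.15
ee_pos: [0.5802, 0.2211, 0.2124]
orientation: [0.728, -0.639, 0.162, -0.187]
wrist_force: [-0.1, 0.2, -3.7]
width: 0.0211
```

```bash
cat > st.py <<'E'
from go import *
FX=np.array([.4938,-.2378,.0529])
def fxp(x,y,z):
    c,s=np.cos(FX[2]),np.sin(FX[2]); x,y=x/1000,y/1000
    return np.array([FX[0]+c*x-s*y,FX[1]+s*x+c*y,z/1000])
g=np.load("grip.npy"); Rg=R.from_quat(g[3:]).as_matrix()
Rh0=np.c_[-Rg[:,1],-Rg[:,0],-Rg[:,2]]; H0=np.array([.508,.211,.08])
hoff=Rg.T@(H0-g[:3])           # head centre in tool frame
def head(st=None):
    st=st or get_state(); Rt=R.from_quat(st["orientation"]).as_matrix()
    h=st["ee_pos"]+Rt@hoff; c,s=np.cos(FX[2]),np.sin(FX[2]); d=(h-[FX[0],FX[1],0])*1000
    return np.round([c*d[0]+s*d[1],-s*d[0]+c*d[1],d[2]],1), round(np.degrees(np.arctan2(Rt[1,0],Rt[0,0]))%180-90-np.degrees(FX[2]),2)
def tgt(x,y,z,dyaw=0.):   # head centre in fixture mm, hammer yaw relative to fixture (deg)
    yaw=FX[2]+np.radians(dyaw); Rh=hammer_R(yaw); Rt=np.c_[-Rh[:,1],-Rh[:,0],-Rh[:,2]]
    return inc(fxp(x,y,z)-Rt@hoff,Rt)
if __name__=="__main__":
    import sys
    s=get_state(); print("hoff",hoff,"head fx mm,yaw",head(s),"F",s["wrist_force"].round(1),"w",round(s["width"],4),"t",s["clock"],"q",s["qpos"].round(2))
    for a in sys.argv[1:]: tgt(*map(float,a.split(",")))
E
python3 st.py -110,250,260 -110,-130,250 -100,-140,110 -1,-140,67
```

```text
hoff [ 0.0007  0.0537 -0.0526] head fx mm,yaw (array([ 38.4, 447.3, 232.9]), np.float64(4.42)) F [-0.1  0.2 -3.7] w 0.0211 t 9.15 q [ 0.29 -0.11  2.01 -0.11  0.75  1.79]
shift mm [ 190.8  130.6 -102.1] | 253 rot [-0.011  0.04   0.066] deg 4.5
shift mm [ 569.7  160.4 -108.6] | 602 rot [-0.011  0.04   0.066] deg 4.5
shift mm [580.9 219.5  18.6] | 621 rot [-0.011  0.04   0.066] deg 4.5
shift mm [588.7 153.5 103.7] | 617 rot [-0.011  0.04   0.066] deg 4.5
```

Call:
{"api": "play_rows", "payload": {"increments": [[30, 20, -18, 0, 0.005, 0.01, 0], [72, 50, -40, 0, 0.015, 0.03, 0], [114, 80, -62, -0.01, 0.025, 0.045, 0], [156, 108, -84, -0.01, 0.035, 0.06, 0], [195, 131, -102, -0.01, 0.04, 0.066, 0]]}}

```text
clock: 9.78
ee_pos: [0.4412, 0.0059, 0.2381]
orientation: [0.705, -0.667, 0.167, -0.176]
wrist_force: [0.3, -1.4, -1.8]
width: 0.021
```

```bash
python3 st.py -110,0,255 -105,-140,230 -100,-140,110
```

```text
hoff [ 0.0007  0.0537 -0.0526] head fx mm,yaw (array([-111.8,  245.3,  259.3]), np.float64(0.1)) F [ 0.3 -1.4 -1.8] w 0.021 t 9.775 q [-0.26 -0.64  2.33  0.17  1.    1.2 ]
shift mm [245.4   0.9   4.6] | 245 rot [-0.001  0.     0.002] deg 0.1
shift mm [385.4   8.5  29. ] | 387 rot [-0.001  0.     0.002] deg 0.1
shift mm [385.3  60.6 137.3] | 413 rot [-0.001  0.     0.002] deg 0.1
```

Call:
{"api": "play_rows", "payload": {"increments": [[50, 0, 0, 0, 0, 0, 0], [105, 0, 0, 0, 0, 0, 0], [160, 0, 2, 0, 0, 0, 0], [215, 1, 4, 0, 0, 0, 0], [270, 2, 8, 0, 0, 0, 0]]}}

```text
clock: 10.4
ee_pos: [0.4574, -0.2655, 0.2304]
orientation: [0.704, -0.667, 0.167, -0.176]
wrist_force: [1.6, -0.1, -2.5]
width: 0.0212
```

Call:
{"api": "play_rows", "payload": {"increments": [[45, 5, 15, 0, 0, 0, 0], [85, 18, 40, 0, 0, 0, 0], [110, 35, 75, 0, 0, 0, 0], [115, 50, 110, 0, 0, 0, 0], [115, 56, 125, 0, 0, 0, 0]]}}

```text
clock: 11.02
ee_pos: [0.4716, -0.3782, 0.0905]
orientation: [0.704, -0.668, 0.165, -0.176]
wrist_force: [0.6, 0.8, -2.8]
width: 0.0212
```

```bash
python3 st.py -100,-140,110 -1,-140,67
```

```text
hoff [ 0.0007  0.0537 -0.0526] head fx mm,yaw (array([-101.6, -140. ,  111.9]), np.float64(0.08)) F [ 0.6  0.8 -2.8] w 0.0212 t 11.025 q [-1.03  0.14  2.01  0.59  0.84  0.12]
shift mm [ 0.2 -0.6  2.3] | 2 rot [ 0.001  0.004 -0.001] deg 0.2
shift mm [  0.5 -68.   86.7] | 110 rot [ 0.001  0.004 -0.001] deg 0.2
```

Call:
{"api": "play_rows", "payload": {"increments": [[0, -14, 18, 0, 0, 0, 0], [0, -32, 40, 0, 0, 0, 0], [0, -50, 64, 0, 0.003, 0, 0], [0, -64, 82, 0, 0.003, 0, 0], [0, -68, 87, 0, 0.003, 0, 0]]}}

```text
clock: 11.65
ee_pos: [0.5735, -0.3717, 0.0459]
orientation: [0.705, -0.667, 0.166, -0.176]
wrist_force: [0.8, -0.0, -3.2]
width: 0.0211
```

```bash
cat > v3.py <<'E'
from fit import *; import sys,st
D2={c:cam(c) for c in("scene","top")}; fx=st.FX
s=get_state(); Rt=R.from_quat(s["orientation"]).as_matrix(); h=s["ee_pos"]+Rt@st.hoff
L=[h-Rt[:,0]*.05,h+Rt[:,0]*.05]
d=float(sys.argv[2]) if len(sys.argv)>2 else 0.
dx=d*np.sin(np.radians(8));dy=d*np.cos(np.radians(8))
pl=[(np.array(L),(0,255,0)),(T2(fx,rect(-20+dx,18+dx,-60+dy,-60+dy,89)),(255,0,255)),(T2(fx,rect(-20+dx,18+dx,-60+dy,-60+dy,45)),(255,0,255)),(T2(fx,rect(64,84,-158,202,259)),(0,0,255))]
tiles(D2,pl,sys.argv[1],[[("top",(315,160,100,75)),("scene",(85,175,100,75))]],s=4)
E
python3 st.py -1,-115,67; python3 v3.py pics/t7.png
```

```text
hoff [ 0.0007  0.0537 -0.0526] head fx mm,yaw (array([   0.4, -138.9,   67.2]), np.float64(0.13)) F [ 0.8 -0.  -3.2] w 0.0211 t 11.65 q [-0.87  0.33  1.88  0.6   0.72  0.23]
shift mm [-23.7   1.3  -0.5] | 24 rot [0.001 0.002 0.002] deg 0.2
```

View pics/t7.png

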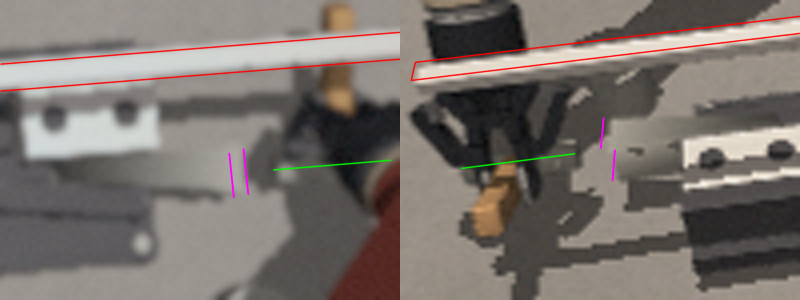

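The hammer head (green line) is collinear with the wedge end, the face is about 28 mm clear, and the handle passes under the lamp bar. First tap.

Call:
{"api": "play_rows", "payload": {"increments": [[-12, 0, 0, 0, 0, 0, 0], [-24, 0, 0, 0, 0, 0, 0], [-36, -0.5, 0, 0, 0, 0, 0], [-48, -1, 0.5, 0, 0, 0, 0], [-50, -1, 0.5, 0, 0, 0, 0]]}}

```text
clock: 12.38
ee_pos: [0.5718, -0.3234, 0.0471]
orientation: [0.705, -0.667, 0.168, -0.174]
wrist_force: [1.9, -5.3, -5.0]
width: 0.0216
```

```bash
python3 st.py 2,-120,67
```

```text
hoff [ 0.0007  0.0537 -0.0526] head fx mm,yaw (array([  1.3, -90.3,  68.3]), np.float64(0.04)) F [ 1.9 -5.3 -5. ] w 0.0216 t 12.375 q [-0.81  0.27  1.96  0.61  0.67  0.28]
shift mm [29.7  0.1  1.6] | 30 rot [-0.001 -0.003  0.002] deg 0.2
```

Contact at about 5 N, so the wedge has moved. Draw back, then second tap.

Call:
{"api": "play_rows", "payload": {"increments": [[10, 0, 0.5, 0, 0, 0, 0], [25, 0, 1, 0, 0, 0, 0], [30, 0, 1, 0, 0, 0, 0], [30, 0, 1, 0, 0, 0, 0]]}}

```text
clock: 12.88
ee_pos: [0.5738, -0.354, 0.0461]
orientation: [0.704, -0.667, 0.168, -0.175]
wrist_force: [0.2, -0.3, -2.5]
width: 0.021
```

```bash
python3 st.py 3.5,-76,67
```

```text
hoff [ 0.0007  0.0537 -0.0526] head fx mm,yaw (array([   1.6, -120.9,   67.4]), np.float64(-0.01)) F [ 0.2 -0.3 -2.5] w 0.021 t 12.875 q [-0.84  0.31  1.91  0.61  0.7   0.25]
shift mm [-45.   -1.5   1.1] | 45 rot [-0.    -0.003  0.001] deg 0.2
```

Call:
{"api": "play_rows", "payload": {"increments": [[-12, 0, 0, 0, 0, 0, 0], [-24, -0.5, 0, 0, 0, 0, 0], [-36, -1, 0.5, 0, 0, 0, 0], [-45, -1.5, 1, 0, 0, 0, 0], [-46, -1.5, 1, 0, 0, 0, 0]]}}

```text
clock: 13.5
ee_pos: [0.5738, -0.3096, 0.0467]
orientation: [0.705, -0.667, 0.171, -0.173]
wrist_force: [0.4, -6.3, -6.0]
width: 0.0214
```

Call:
{"api": "play_rows", "payload": {"increments": [[10, 0, 0.5, 0, 0, 0, 0], [25, 0, 1, 0, 0, 0, 0], [30, 0, 1, 0, 0, 0, 0], [30, 0, 1, 0, 0, 0, 0]]}}

```text
clock: 14.0
ee_pos: [0.5758, -0.3401, 0.0461]
orientation: [0.704, -0.667, 0.171, -0.173]
wrist_force: [-0.3, 0.1, -2.2]
width: 0.0215
```

```bash
python3 st.py 5,-68,67 5,-65,67
```

```text
hoff [ 0.0007  0.0537 -0.0526] head fx mm,yaw (array([   4.3, -107. ,   67.2]), np.float64(-0.06)) F [-0.3  0.1 -2.2] w 0.0215 t 14.0 q [-0.82  0.29  1.93  0.6   0.68  0.26]
shift mm [-39.3  -0.5   0.2] | 39 rot [-0.002 -0.009  0.004] deg 0.6
shift mm [-42.3  -0.5   0.2] | 42 rot [-0.002 -0.009  0.004] deg 0.6
```

Third tap.

Call:
{"api": "play_rows", "payload": {"increments": [[-12, 0, 0, 0, -0.004, 0, 0], [-24, 0, 0, 0, -0.009, 0, 0], [-33, -0.5, 0, 0, -0.009, 0.004, 0], [-39, -0.5, 0, 0, -0.009, 0.004, 0], [-40, -0.5, 0, 0, -0.009, 0.004, 0]]}}

```text
clock: 14.62
ee_pos: [0.5746, -0.3025, 0.0466]
orientation: [0.704, -0.667, 0.17, -0.174]
wrist_force: [0.2, -7.8, -6.5]
width: 0.0214
```

Call:
{"api": "play_rows", "payload": {"increments": [[10, 0, 0.5, 0, 0, 0, 0], [25, 0, 1, 0, 0, 0, 0], [30, 0, 1, 0, 0, 0, 0], [30, 0, 1, 0, 0, 0, 0]]}}

```text
clock: 15.12
ee_pos: [0.5767, -0.3331, 0.0459]
orientation: [0.704, -0.667, 0.17, -0.174]
wrist_force: [-0.2, -0.6, -3.3]
width: 0.0214
```

```bash
python3 st.py 5.5,-64,67 5.5,-60,67; python3 v3.py pics/t8.png 43
```

```text
hoff [ 0.0007  0.0537 -0.0526] head fx mm,yaw (array([   5.5, -100. ,   67. ]), np.float64(-0.09)) F [-0.2 -0.6 -3.3] w 0.0214 t 15.125 q [-0.81  0.29  1.94  0.61  0.67  0.27]
shift mm [-36.3   0.1  -0.1] | 36 rot [-0.003 -0.007  0.002] deg 0.5
shift mm [-40.3   0.1  -0.2] | 40 rot [-0.003 -0.007  0.002] deg 0.5
```

View pics/t8.png

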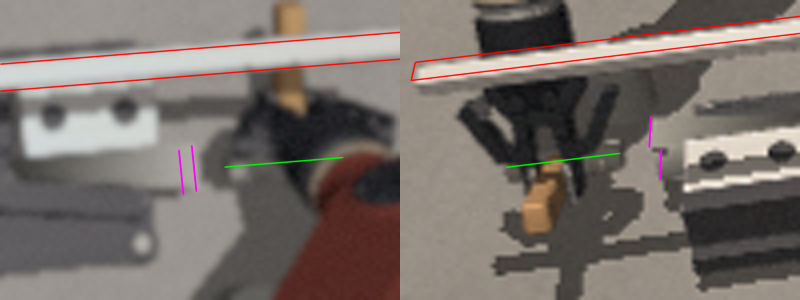

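Wedge end sits at the 43 mm overlay and the head is clear of it. Fourth tap, watching the force.

Call:
{"api": "play_rows", "payload": {"increments": [[-12, 0, 0, 0, -0.004, 0, 0], [-24, 0, 0, 0, -0.007, 0.002, 0], [-33, 0, 0, 0, -0.007, 0.002, 0], [-38, 0, 0, 0, -0.007, 0.002, 0], [-38, 0, 0, 0, -0.007, 0.002, 0]]}}

```text
clock: 15.85
ee_pos: [0.575, -0.297, 0.0462]
orientation: [0.704, -0.667, 0.171, -0.174]
wrist_force: [0.8, -6.6, -6.7]
width: 0.0211
```

```bash
python3 st.py
```

```text
hoff [ 0.0007  0.0537 -0.0526] head fx mm,yaw (array([  5.7, -64. ,  67.2]), np.float64(0.0)) F [ 0.8 -6.6 -6.7] w 0.0211 t 15.85 q [-0.77  0.24  1.99  0.61  0.64  0.3 ]
```

Call:
{"api": "play_rows", "payload": {"increments": [[-2, -0.2, 0.1, 0, 0, 0, 0], [-4, -0.4, 0.2, 0, 0, 0, 0], [-4, -0.4, 0.2, 0, 0, 0, 0]]}}

```text
clock: 16.23
ee_pos: [0.5752, -0.2971, 0.0469]
orientation: [0.705, -0.666, 0.175, -0.17]
wrist_force: [-1.5, -10.0, -5.8]
width: 0.0211
```

Call:
{"api": "play_rows", "payload": {"increments": [[-2, -0.2, 0.1, 0, 0, 0, 0], [-4, -0.4, 0.2, 0, 0, 0, 0], [-4, -0.4, 0.2, 0, 0, 0, 0]]}}

```text
clock: 16.6
ee_pos: [0.5753, -0.2974, 0.0475]
orientation: [0.706, -0.665, 0.179, -0.167]
wrist_force: [-2.7, -10.3, -6.1]
width: 0.0209
```

```bash
python3 st.py
```

```text
hoff [ 0.0007  0.0537 -0.0526] head fx mm,yaw (array([  6. , -63.9,  68.5]), np.float64(-0.02)) F [ -2.7 -10.3  -6.1] w 0.0209 t 16.6 q [-0.76  0.23  2.    0.59  0.62  0.31]
```

The wedge has stopped at about 46 mm and 10 N. Draw clear, square up, and strike harder.

Call:
{"api": "play_rows", "payload": {"increments": [[10, 0, 0.5, 0, 0, 0, 0], [25, 0, 1, 0, 0, 0, 0], [30, 0, 1, 0, 0, 0, 0], [30, 0, 1, 0, 0, 0, 0]]}}

```text
clock: 17.1
ee_pos: [0.5775, -0.3276, 0.0476]
orientation: [0.706, -0.665, 0.179, -0.167]
wrist_force: [-1.0, -0.1, -1.8]
width: 0.0213
```

```bash
python3 st.py 5.5,-95,67 6,-64,67
```

```text
hoff [ 0.0007  0.0537 -0.0526] head fx mm,yaw (array([  6.6, -94.2,  68.6]), np.float64(-0.04)) F [-1.  -0.1 -1.8] w 0.0213 t 17.1 q [-0.8   0.27  1.96  0.6   0.64  0.28]
shift mm [0.1 1.9 1.1] | 2 rot [-0.004 -0.027  0.014] deg 1.7
shift mm [-30.9   1.1   0.5] | 31 rot [-0.004 -0.027  0.014] deg 1.7
```

Call:
{"api": "play_rows", "payload": {"increments": [[-8, 1, 0.5, -0.004, -0.027, 0.014, 0], [-20, 1, 0.5, -0.004, -0.027, 0.014, 0], [-32, 1, 0.5, -0.004, -0.027, 0.014, 0], [-42, 1, 0.5, -0.004, -0.027, 0.014, 0], [-43, 1, 0.5, -0.004, -0.027, 0.014, 0]]}}

```text
clock: 17.73
ee_pos: [0.5759, -0.2959, 0.0484]
orientation: [0.705, -0.666, 0.178, -0.167]
wrist_force: [-2.5, -23.5, -10.3]
width: 0.0213
```

```bash
python3 st.py
```

```text
hoff [ 0.0007  0.0537 -0.0526] head fx mm,yaw (array([  6.8, -62.4,  69.4]), np.float64(-0.11)) F [ -2.5 -23.5 -10.3] w 0.0213 t 17.725 q [-0.75  0.23  2.    0.59  0.62  0.32]
```

Call:
{"api": "play_rows", "payload": {"increments": [[10, 0, 0.5, 0, 0, 0, 0], [25, 0, 1, 0, 0, 0, 0], [30, 0, 1, 0, 0, 0, 0], [30, 0, 1, 0, 0, 0, 0]]}}

```text
clock: 18.23
ee_pos: [0.5779, -0.3255, 0.048]
orientation: [0.705, -0.666, 0.177, -0.167]
wrist_force: [-0.2, 0.9, -1.8]
width: 0.0214
```

```bash
python3 st.py 6,-64,67
```

```text
hoff [ 0.0007  0.0537 -0.0526] head fx mm,yaw (array([  7.2, -92.1,  69. ]), np.float64(-0.1)) F [-0.2  0.9 -1.8] w 0.0214 t 18.225 q [-0.79  0.27  1.96  0.6   0.64  0.29]
shift mm [-28.8   1.9   0.7] | 29 rot [-0.003 -0.025  0.011] deg 1.6
```

23.5 N, advanced about 1.5 mm. Another blow to confirm it's tight.

Call:
{"api": "play_rows", "payload": {"increments": [[-8, 1.5, 0.5, -0.003, -0.025, 0.011, 0], [-20, 1.5, 0.5, -0.003, -0.025, 0.011, 0], [-32, 1.5, 0.5, -0.003, -0.025, 0.011, 0], [-43, 1.5, 0.5, -0.003, -0.025, 0.011, 0], [-45, 1.5, 0.5, -0.003, -0.025, 0.011, 0]]}}

```text
clock: 18.85
ee_pos: [0.5763, -0.2953, 0.0494]
orientation: [0.706, -0.665, 0.181, -0.165]
wrist_force: [-5.0, -31.3, -10.7]
width: 0.0213
```

```bash
python3 st.py
```

```text
hoff [ 0.0007  0.0537 -0.0526] head fx mm,yaw (array([  7.1, -61.7,  70.3]), np.float64(-0.1)) F [ -5.  -31.3 -10.7] w 0.0213 t 18.85 q [-0.75  0.23  2.01  0.59  0.61  0.32]
```

Call:
{"api": "play_rows", "payload": {"increments": [[10, 0, 0.5, 0, 0, 0, 0], [25, 0, 1, 0, 0, 0, 0], [30, 0, 1, 0, 0, 0, 0], [30, 0, 1, 0, 0, 0, 0]]}}

```text
clock: 19.35
ee_pos: [0.5782, -0.3246, 0.0492]
orientation: [0.706, -0.665, 0.18, -0.165]
wrist_force: [0.2, -0.1, -3.3]
width: 0.0212
```

```bash
python3 st.py 6,-64,67; python3 v3.py pics/t9.png 48
```

```text
hoff [ 0.0007  0.0537 -0.0526] head fx mm,yaw (array([  7.5, -91.1,  70.2]), np.float64(-0.08)) F [ 0.2 -0.1 -3.3] w 0.0212 t 19.35 q [-0.79  0.26  1.96  0.59  0.64  0.29]
shift mm [-28.    2.6   1.4] | 28 rot [-0.004 -0.031  0.015] deg 2.0
```

View pics/t9.png

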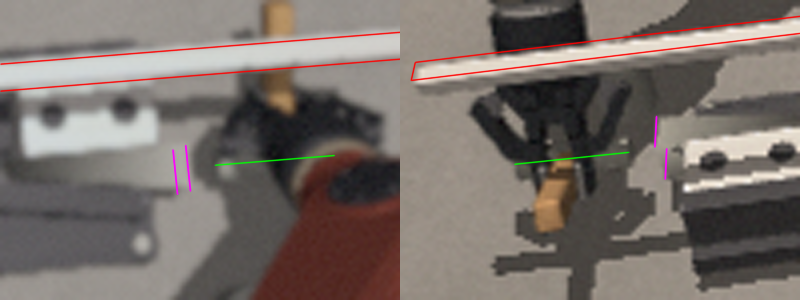

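Wedge end at about 47–48 mm, about 0.7 mm further at 31 N. One more confirming blow.

Call:
{"api": "play_rows", "payload": {"increments": [[-8, 2.5, 1, -0.004, -0.031, 0.015, 0], [-20, 2.5, 1, -0.004, -0.031, 0.015, 0], [-32, 2.5, 1, -0.004, -0.031, 0.015, 0], [-43, 2.5, 1, -0.004, -0.031, 0.015, 0], [-45, 2.5, 1, -0.004, -0.031, 0.015, 0]]}}

```text
clock: 20.08
ee_pos: [0.5767, -0.2945, 0.0501]
orientation: [0.705, -0.665, 0.182, -0.165]
wrist_force: [-3.4, -30.9, -9.4]
width: 0.0214
```

```bash
python3 st.py
```

```text
hoff [ 0.0007  0.0537 -0.0526] head fx mm,yaw (array([  7.5, -60.7,  71. ]), np.float64(-0.18)) F [ -3.4 -30.9  -9.4] w 0.0214 t 20.075 q [-0.75  0.23  2.01  0.59  0.61  0.33]
```

Call:
{"api": "play_rows", "payload": {"increments": [[10, 0, 0.5, 0, 0, 0, 0], [25, 0, 1, 0, 0, 0, 0], [35, 0, 1, 0, 0, 0, 0], [45, 0, 1, 0, 0, 0, 0], [45, 0, 1, 0, 0, 0, 0]]}}

```text
clock: 20.7
ee_pos: [0.5796, -0.3398, 0.0508]
orientation: [0.705, -0.665, 0.182, -0.165]
wrist_force: [-0.2, 0.4, -2.5]
width: 0.0211
```

```bash
python3 st.py -1,-140,67 -100,-140,110
```

```text
hoff [ 0.0007  0.0537 -0.0526] head fx mm,yaw (array([   8. , -106.1,   71.6]), np.float64(-0.2)) F [-0.2  0.4 -2.5] w 0.0211 t 20.7 q [-0.81  0.28  1.94  0.59  0.65  0.28]
shift mm [32.7 10.9  1.2] | 34 rot [-0.006 -0.034  0.014] deg 2.1
shift mm [ 34.6  77.6 -83.6] | 119 rot [-0.006 -0.034  0.014] deg 2.1
```

The reading crept 1 mm again, which could be wedge tightening or hand compliance. I'll re-square, strike once more, and compare.

Call:
{"api": "play_rows", "payload": {"increments": [[0, 2, 2, -0.003, -0.017, 0.007, 0], [0, 3.5, 3.5, -0.006, -0.034, 0.014, 0], [0, 3.5, 3.5, -0.006, -0.034, 0.014, 0]]}}

```text
clock: 21.08
ee_pos: [0.5781, -0.3402, 0.0458]
orientation: [0.704, -0.668, 0.166, -0.176]
wrist_force: [-0.6, -0.7, -3.0]
width: 0.021
```

```bash
python3 st.py 7,-61,67; cat > cmp.py <<'E'
from fit import *
d=cam("scene"); np.save("sc_now.npy",d["frame"])
E
python3 cmp.py
```

```text
hoff [ 0.0007  0.0537 -0.0526] head fx mm,yaw (array([   6.6, -107.4,   67. ]), np.float64(-0.0)) F [-0.6 -0.7 -3. ] w 0.021 t 21.075 q [-0.82  0.3   1.92  0.6   0.69  0.27]
shift mm [-46.4  -0.3   0.2] | 46 rot [ 0.     0.001 -0.001] deg 0.1
```

Call:
{"api": "play_rows", "payload": {"increments": [[-12, 0, 0, 0, 0, 0, 0], [-26, 0, 0, 0, 0, 0, 0], [-40, 0, 0, 0, 0, 0, 0], [-54, 0, 0, 0, 0, 0, 0], [-60, 0, 0, 0, 0, 0, 0]]}}

```text
clock: 21.75
ee_pos: [0.5767, -0.294, 0.0495]
orientation: [0.706, -0.665, 0.18, -0.165]
wrist_force: [-4.7, -34.1, -12.2]
width: 0.0211
```

```bash
python3 st.py
```

```text
hoff [ 0.0007  0.0537 -0.0526] head fx mm,yaw (array([  7.6, -60.4,  70.5]), np.float64(-0.09)) F [ -4.7 -34.1 -12.2] w 0.0211 t 21.75 q [-0.75  0.23  2.01  0.59  0.61  0.33]
```

Call:
{"api": "play_rows", "payload": {"increments": [[15, 0, 0.5, 0, 0, 0, 0], [30, 0, 1, 0, 0, 0, 0], [45, 0, 1, 0, 0, 0, 0], [45, 0, 1, 0, 0, 0, 0]]}}

```text
clock: 22.25
ee_pos: [0.5799, -0.3399, 0.0503]
orientation: [0.706, -0.665, 0.18, -0.165]
wrist_force: [-0.1, 0.0, -2.2]
width: 0.0213
```

```bash
python3 st.py 6.5,-107.4,67; cat > cmp2.py <<'E'
from fit import *
a=np.load("sc_now.npy"); b=cam("scene")["frame"]
# wedge end region vs static fixture region, phase correlation (px)
for n,(l,t,w,h) in dict(wedge=(147,200,22,22),block=(155,205,34,20),plate=(160,220,50,26)).items():
    A,B=[cv2.cvtColor(x,cv2.COLOR_RGB2GRAY)[t:t+h,l:l+w].astype(np.float32) for x in(a,b)]
    print(n,np.round(cv2.phaseCorrelate(A,B)[0],2),round(float(np.abs(A-B).mean()),2))
E
python3 cmp2.py
```

```text
hoff [ 0.0007  0.0537 -0.0526] head fx mm,yaw (array([   8.3, -106.3,   71.3]), np.float64(-0.14)) F [-0.1  0.  -2.2] w 0.0213 t 22.25 q [-0.81  0.28  1.94  0.59  0.65  0.28]
shift mm [0.  3.9 3.1] | 5 rot [-0.004 -0.032  0.014] deg 2.0
wedge [0.05 0.19] 3.58
block [-0.02 -0.01] 1.45
plate [-0.04  0.47] 1.86
```

At 34 N the reading changed only 0.3 mm and the image shift of the wedge is 0.05 px, so it's tight. Taking the hammer back by the same route.

Call:
{"api": "play_rows", "payload": {"increments": [[15, 4, 2, -0.002, -0.016, 0.007, 0], [32, 4, 3, -0.004, -0.032, 0.014, 0], [35, 20, -15, -0.004, -0.032, 0.014, 0], [35, 45, -45, -0.004, -0.032, 0.014, 0], [35, 72, -78, -0.004, -0.032, 0.014, 0]]}}

```text
clock: 22.92
ee_pos: [0.48, -0.3781, 0.0856]
orientation: [0.704, -0.667, 0.166, -0.176]
wrist_force: [0.9, -0.5, -2.2]
width: 0.0213
```

```bash
python3 st.py -105,-140,240 -110,250,260
```

```text
hoff [ 0.0007  0.0537 -0.0526] head fx mm,yaw (array([ -93.3, -140.2,  106.9]), np.float64(0.09)) F [ 0.9 -0.5 -2.2] w 0.0213 t 22.925 q [-1.02  0.15  2.01  0.59  0.83  0.13]
shift mm [  -0.3  -52.1 -123.1] | 134 rot [0.001 0.002 0.001] deg 0.1
shift mm [-390.4  -57.3 -142.2] | 419 rot [0.001 0.002 0.001] deg 0.1
```

Call:
{"api": "play_rows", "payload": {"increments": [[0, -14, -36, 0, 0, 0, 0], [0, -34, -80, 0, 0, 0, 0], [-20, -50, -120, 0, 0, 0, 0], [-65, -55, -138, 0, 0, 0, 0], [-120, -56, -142, 0, 0, 0, 0]]}}

```text
clock: 23.55
ee_pos: [0.4568, -0.2605, 0.2404]
orientation: [0.704, -0.668, 0.168, -0.176]
wrist_force: [0.2, 0.4, -2.9]
width: 0.0211
```

Call:
{"api": "play_rows", "payload": {"increments": [[-55, 0, -2, 0, 0, 0, 0], [-110, 0, -3, 0, 0, 0, 0], [-165, 0, -3, 0, 0, 0, 0], [-220, 0, -3, 0, 0, 0, 0], [-275, 0, -3, 0, 0, 0, 0]]}}

```text
clock: 24.18
ee_pos: [0.4404, 0.0152, 0.2428]
orientation: [0.703, -0.668, 0.168, -0.176]
wrist_force: [1.0, 0.9, -2.3]
width: 0.021
```

```bash
cat > back.py <<'E'
from st import *; import sys
s=get_state(); print(head(s),s["ee_pos"],s["wrist_force"].round(1),s["width"],s["clock"])
for dz in map(float,sys.argv[1:]): inc(g[:3]+[0,0,dz/1000],Rg,s)
E
python3 back.py 155 60 0
```

```text
(array([-112.1,  254.9,  263.9]), np.float64(-0.11)) [0.4404 0.0152 0.2428] [ 1.   0.9 -2.3] 0.021021833093129858 24.175
shift mm [-198.7 -118.6   95.3] | 250 rot [ 0.007 -0.041 -0.068] deg 4.6
shift mm [-198.8  -73.8  179.1] | 278 rot [ 0.007 -0.041 -0.068] deg 4.6
shift mm [-198.8  -45.5  232. ] | 309 rot [ 0.007 -0.041 -0.068] deg 4.6
```

Call:
{"api": "play_rows", "payload": {"increments": [[-42, -26, 20, 0, -0.01, -0.01, 0], [-88, -54, 42, 0, -0.02, -0.03, 0], [-134, -80, 64, 0, -0.03, -0.05, 0], [-175, -104, 84, 0.007, -0.041, -0.068, 0], [-199, -119, 95, 0.007, -0.041, -0.068, 0]]}}

```text
clock: 24.8
ee_pos: [0.58, 0.2234, 0.2134]
orientation: [0.729, -0.639, 0.16, -0.185]
wrist_force: [1.0, -0.5, -2.0]
width: 0.0215
```

Call:
{"api": "play_rows", "payload": {"increments": [[0, 0, 0, 0, 0, 0, 0], [0, 0, 0, 0, 0, 0, 0]]}}

```text
clock: 25.05
ee_pos: [0.5793, 0.2228, 0.2123]
orientation: [0.729, -0.64, 0.16, -0.184]
wrist_force: [-0.6, 0.1, -3.5]
width: 0.0214
```

```bash
python3 back.py 40 10 0; cat > v4.py <<'E'
from fit import *; import sys,st
D2={c:cam(c) for c in("scene","top")}
s=get_state(); Rt=R.from_quat(s["orientation"]).as_matrix(); h=s["ee_pos"]+Rt@st.hoff
q=[h-Rt[:,0]*.05,h+Rt[:,0]*.05]; e=[h-Rt[:,1]*.013,h-Rt[:,1]*.14]
rs=[.5077,.2128,.1364]
tiles(D2,[(np.array(q),(0,255,0)),(np.array(e),(0,255,255)),(T2(rs,rect(-45,145,-55,55,12)),(255,0,255))],sys.argv[1],[[("top",(185,150,80,85)),("scene",(240,155,80,95))][:1]+[("scene",(240,165,80,85))]],s=5)
E
python3 v4.py pics/t10.png
```

```text
(array([ 37.8, 448.9, 233.3]), np.float64(4.49)) [0.5793 0.2228 0.2123] [-0.6  0.1 -3.5] 0.02141984539562348 25.05
shift mm [ 1.9 53.3 99.5] | 113 rot [0.006 0.    0.001] deg 0.4
shift mm [  2.   67.4 126. ] | 143 rot [0.006 0.    0.001] deg 0.4
shift mm [  2.   72.2 134.8] | 153 rot [0.006 0.    0.001] deg 0.4
```

View pics/t10.png

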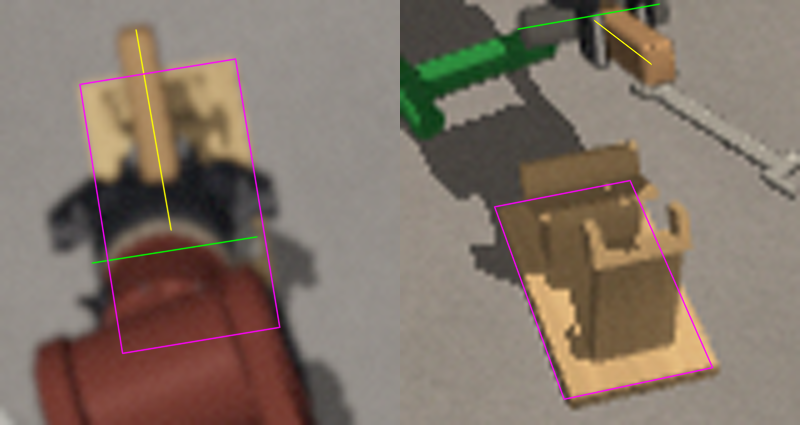

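Hammer is above the rest, with the handle aligned within about 1 px of the prediction (tip at top tile (137,30)). Lowering vertically.

Call:
{"api": "play_rows", "payload": {"increments": [[1, 12, 22, 0.003, 0, 0, 0], [2, 30, 56, 0.006, 0, 0, 0], [2, 46, 86, 0.006, 0, 0, 0], [2, 56, 105, 0.006, 0, 0, 0], [2, 60, 113, 0.006, 0, 0, 0]]}}

```text
clock: 25.78
ee_pos: [0.5791, 0.2193, 0.0835]
orientation: [0.728, -0.64, 0.162, -0.186]
wrist_force: [-0.1, -0.9, -2.7]
width: 0.0216
```

```bash
python3 back.py 10 3 0
```

```text
(array([ 37.3, 445.7, 104.2]), np.float64(4.36)) [0.5791 0.2193 0.0835] [-0.1 -0.9 -2.7] 0.02161389026622572 25.775
shift mm [-1.7  6.1 12.7] | 14 rot [ 0.001 -0.001 -0.001] deg 0.1
shift mm [-1.7  9.4 18.9] | 21 rot [ 0.001 -0.001 -0.001] deg 0.1
shift mm [-1.7 10.8 21.5] | 24 rot [ 0.001 -0.001 -0.001] deg 0.1
```

Call:
{"api": "play_rows", "payload": {"increments": [[-1, 3, 6, 0, 0, 0, 0], [-1.5, 6, 12, 0, 0, 0, 0], [-1.5, 8, 16, 0, 0, 0, 0], [-1.5, 9, 19, 0, 0, 0, 0], [-1.5, 9, 19, 0, 0, 0, 0]]}}

```text
clock: 26.4
ee_pos: [0.58, 0.2211, 0.0625]
orientation: [0.728, -0.64, 0.162, -0.186]
wrist_force: [-0.4, 0.1, -2.9]
width: 0.0211
```

```bash
python3 back.py 0
```

```text
(array([ 38.4, 447.4,  83.1]), np.float64(4.37)) [0.58   0.2211 0.0625] [-0.4  0.1 -2.9] 0.021113594891438325 26.4
shift mm [-0.1  1.8  2.5] | 3 rot [ 0.001 -0.001 -0.   ] deg 0.1
```

Call:
{"api": "play_rows", "payload": {"increments": [[0, 0.8, 1.5, 0, 0, 0, 0], [0, 1.5, 2.8, 0, 0, 0, 0], [0, 1.5, 2.8, 0, 0, 0, 0]]}}

```text
clock: 26.78
ee_pos: [0.5804, 0.2212, 0.06]
orientation: [0.728, -0.64, 0.162, -0.186]
wrist_force: [-4.1, -1.0, 2.6]
width: 0.0218
```

```bash
python3 back.py 0
```

```text
(array([ 38.7, 447.5,  80.6]), np.float64(4.36)) [0.5804 0.2212 0.06  ] [-4.1 -1.   2.6] 0.021804386602830923 26.775
shift mm [-0.   1.   0.1] | 1 rot [ 0.    -0.001 -0.001] deg 0.1
```

Seated: force +2.6 N, the same as when gripped on the rest. Releasing and retreating along the tool axis.

Call:
{"api": "play_rows", "payload": {"increments": [[0, 0, 0, 0, 0, 0, 0.3], [0, 0, 0, 0, 0, 0, 0.6], [0, 0, 0, 0, 0, 0, 1], [0, 0, 0, 0, 0, 0, 1], [0, 0, 0, 0, 0, 0, 1]]}}

```text
clock: 27.4
ee_pos: [0.5804, 0.2213, 0.06]
orientation: [0.728, -0.64, 0.162, -0.186]
wrist_force: [0.9, 0.2, 0.1]
width: 0.0858
```

Call:
{"api": "play_rows", "payload": {"increments": [[0, 0, -20, 0, 0, 0, 1], [0, 0, -55, 0, 0, 0, 1], [0, 0, -100, 0, 0, 0, 1], [0, 0, -150, 0, 0, 0, 1], [0, 0, -190, 0, 0, 0, 1]]}}

```text
clock: 28.02
ee_pos: [0.49, 0.2092, 0.229]
orientation: [0.728, -0.64, 0.162, -0.187]
wrist_force: [0.3, 0.2, 0.3]
width: 0.0852
```

Call:
{"api": "play_rows", "payload": {"increments": [[50, 25, -10, 0, 0, 0, 1], [105, 50, -20, 0, 0, 0, 1], [160, 60, -20, 0, 0, 0, 1], [190, 60, -20, 0, 0, 0, 1], [190, 60, -20, 0, 0, 0, 1]]}}

```text
clock: 28.65
ee_pos: [0.4528, 0.0105, 0.2175]
orientation: [0.726, -0.642, 0.163, -0.186]
wrist_force: [0.6, 0.2, -0.4]
width: 0.0851
```

```bash
cat > v5.py <<'E'
from fit import *
s=get_state();print(s["ee_pos"],s["wrist_force"],s["width"],s["clock"])
D2={c:cam(c) for c in("scene","top")}; fx=[.4938,-.2378,.0529]
c,sn=np.cos(np.radians(28)),np.sin(np.radians(28))
h=[.508,.211,.13]; H=lambda x,y,z:[x*c-z*sn,y,80+x*sn+z*c]
d=49; dx,dy=d*np.sin(np.radians(8)),d*np.cos(np.radians(8))
pl=[(T2(h,[H(0,50,0),H(0,-50,0)]),(0,255,0)),(T2(h,[H(13,0,14),H(140,0,14)]),(0,255,255)),
(T2(fx,rect(-20+dx,18+dx,-60+dy,-60+dy,89)),(255,0,255)),(T2(fx,[[84.5,10,95],[84.5,135,95]]),(255,255,0)),(T2(fx,rect(24.5,84.5,18,128,95)),(0,0,255))]
tiles(D2,pl,"pics/t11.png",[[("top",(295,160,110,75)),("top",(190,150,60,75))],[("scene",(105,175,110,75)),("scene",(250,175,60,75))]],s=4)
E
python3 v5.py
```

```text
[0.45283206 0.01051236 0.2174561 ] [ 0.5766821   0.15428502 -0.39639955] 0.08513019386019988 28.65
```

The viewer limit is used up, so I'll check numerically against the first pictures.

```bash
cat > chk.py <<'E'
from fit import *
N={c:cam(c) for c in("scene","top")}
def pc(c,box):
    l,t,r,b=box; A,B=[cv2.cvtColor(x["frame"],cv2.COLOR_RGB2GRAY)[t:b,l:r].astype(np.float32) for x in(D[c],N[c])]
    return np.round(cv2.phaseCorrelate(A,B,cv2.createHanningWindow((r-l,b-t),cv2.CV_32F))[0],2).tolist(),round(float(np.abs(A-B).mean()),1)
for n,c,b in[("hammer/rest","top",(198,158,246,226)),("hammer head","top",(203,192,242,212)),("hammer handle","top",(212,160,226,194)),("hammer","scene",(258,188,300,218)),
 ("bottle","scene",(208,228,238,274)),("spanner","scene",(282,174,328,206)),("bar_end","top",(362,226,396,252)),("bar_end","scene",(128,188,154,210)),("block","top",(312,176,358,200)),("block","scene",(152,203,190,224)),("lamp","top",(300,162,428,190)),("wedge end","top",(355,192,382,212))]: print(n,c,pc(c,b))
fx=[.4938,-.2378,.0529]
# bright block top: centroid -> fixture coordinates at z=95, before & after
def fr(P): 
    d=P[:2]-fx[:2]; co,s=np.cos(fx[2]),np.sin(fx[2]); return np.round(1000*np.array([co*d[0]+s*d[1],-s*d[0]+co*d[1]]),1)
for nm,Q in(("before",D),("after",N)):
    for c,(l,t,r,b) in(("top",(312,180,358,202)),("scene",(150,203,192,224))):
        g=cv2.cvtColor(Q[c]["frame"],cv2.COLOR_RGB2GRAY)[t:b,l:r]; m=(g>185).astype(np.uint8)
        k,lab,stt,cen=cv2.connectedComponentsWithStats(m); i=1+np.argmax(stt[1:,4])
        pts=np.argwhere(lab==i)[:,::-1]; rc=cv2.minAreaRect(cv2.convexHull(pts.astype(np.float32)))
        uv=np.array(rc[0])+[l,t]; print("block",nm,c,stt[i].tolist(),"fixture xy",fr(atz(Q[c],[uv],.095)[0]))
for c in("top","scene"):
    for t in("hammer","block","wedge"):
        r=silhouettes(t,c); print(c,t,[(round(x["confidence"],2),np.round(x["rect"],1).tolist()) for x in r][:4])
E
python3 chk.py
```

```text
hammer/rest top ([-0.33, -0.09], 1.7)
hammer head top ([-0.36, 0.1], 2.3)
hammer handle top ([0.38, -0.4], 3.5)
hammer scene ([0.77, -0.09], 3.4)
bottle scene ([0.07, -0.1], 1.8)
spanner scene ([0.09, -0.02], 1.8)
bar_end top ([0.13, 0.41], 1.2)
bar_end scene ([0.58, -0.12], 4.9)
block top ([-0.67, -0.4], 6.5)
block scene ([0.53, 0.35], 14.7)
lamp top ([-0.15, -0.25], 1.6)
wedge end top ([0.35, 0.31], 4.6)
block before top [10, 8, 32, 10, 208] fixture xy [41.5 65.3]
block before scene [6, 3, 31, 11, 147] fixture xy [41.9 68.5]
block after top [9, 8, 33, 10, 201] fixture xy [42.6 66.8]
block after scene [6, 4, 31, 9, 140] fixture xy [43.2 69.1]
top hammer [(0.91, [102.6, 230.6, 142.9, 294.1]), (0.88, [207.6, 165.1, 239.0, 209.5]), (0.83, [221.7, 238.4, 269.3, 272.8]), (0.8, [103.0, 156.6, 170.6, 198.8])]
top block [(0.63, [313.3, 196.9, 363.3, 206.4]), (0.59, [318.9, 180.7, 354.7, 199.9]), (0.53, [202.7, 162.6, 241.8, 222.9])]
top wedge [(0.69, [316.3, 195.9, 363.7, 209.3])]
scene hammer [(0.87, [233.0, 167.1, 271.5, 195.8]), (0.77, [332.1, 152.1, 375.3, 192.5]), (0.71, [264.3, 193.4, 291.2, 214.3])]
scene block [(0.95, [156.2, 207.3, 186.6, 222.0])]
scene wedge [(0.76, [149.4, 203.5, 195.5, 221.2])]
```

```bash
cat > pr.py <<'E'
from fit import *
N={c:cam(c) for c in("scene","top")}; fx=[.4938,-.2378,.0529]
xs=np.arange(12,104,3)
print("x",xs.tolist())
for c in("scene","top"):
    for nm,Q in(("before",D),("after",N)):
        g=cv2.cvtColor(Q[c]["frame"],cv2.COLOR_RGB2GRAY)
        for ys in(np.arange(26,56,3),np.arange(90,118,3)):
            P=np.array([[x,y,95] for x in xs for y in ys]); uv=proj(Q[c],T2(fx,P)).astype(np.float32)
            v=cv2.remap(g,uv[:,:1],uv[:,1:],cv2.INTER_LINEAR).reshape(len(xs),-1).mean(1)
            print(c,nm,"y%d"%ys[0],v.astype(int).tolist())
s=get_state();print(s["wrist_force"],s["clock"])
E
python3 pr.py
```

```text
x [12, 15, 18, 21, 24, 27, 30, 33, 36, 39, 42, 45, 48, 51, 54, 57, 60, 63, 66, 69, 72, 75, 78, 81, 84, 87, 90, 93, 96, 99, 102]
scene before y26 [89, 90, 94, 104, 130, 174, 202, 206, 203, 192, 161, 132, 114, 105, 94, 74, 59, 69, 85, 96, 104, 120, 160, 195, 173, 108, 79, 73, 73, 72, 73]
scene before y90 [69, 70, 73, 84, 112, 164, 201, 208, 207, 199, 168, 137, 116, 106, 93, 71, 62, 69, 86, 96, 106, 128, 177, 201, 176, 115, 79, 72, 71, 72, 73]
scene after y26 [119, 119, 118, 119, 125, 145, 185, 206, 206, 204, 195, 169, 129, 109, 97, 76, 53, 59, 71, 89, 104, 120, 162, 198, 199, 156, 96, 73, 73, 74, 74]
scene after y90 [75, 76, 77, 82, 97, 131, 182, 208, 209, 207, 196, 171, 133, 114, 96, 70, 57, 62, 76, 90, 106, 129, 178, 203, 197, 150, 90, 74, 73, 74, 74]
top before y26 [99, 97, 98, 118, 156, 186, 199, 203, 202, 197, 184, 164, 141, 128, 118, 103, 90, 94, 104, 114, 123, 144, 166, 174, 179, 191, 200, 203, 203, 201, 190]
top before y90 [75, 71, 74, 101, 147, 185, 199, 202, 202, 198, 188, 170, 151, 139, 131, 118, 102, 98, 106, 115, 131, 157, 176, 179, 180, 191, 200, 203, 203, 201, 191]
top after y26 [133, 132, 131, 131, 142, 167, 190, 200, 203, 202, 197, 183, 161, 138, 118, 97, 81, 80, 92, 106, 121, 144, 166, 174, 180, 192, 201, 204, 204, 201, 190]
top after y90 [83, 84, 84, 91, 119, 160, 189, 201, 204, 203, 200, 187, 166, 145, 128, 110, 92, 86, 96, 110, 130, 158, 177, 180, 181, 191, 201, 204, 204, 201, 191]
[-0.50602065 -0.25259045  0.54058656] 29.25
```

The block moved about 2 mm towards the fence, equally at both ends, so it stayed parallel. Everything else is in place. Handing in.

```bash
python3 -c "
from cell import *
print(hand_in())"
```

```text
the job is handed in; nothing more can be done
None
```

I clamped the block with the hammer and laid the hammer back on its rest. The job was handed in at about 29 s; the verdict isn't reported.

**Grasp:** The first try closed on nothing. The real fingertips sit about 36 mm behind the reported tool point. I measured that with both cameras and re-gripped deeper, closing to 21.6 mm on the 22 mm handle. On the first try the fingers only pressed on the top of the handle, at about 14 N when read, and the hammer stayed on its rest.

**Tapping:** I gave seven separate taps on the thick end, drawing the hammer about 30–45 mm clear after each.
- The wedge stopped at about 46 mm of travel. The harder blows moved it a few mm more, to about 50 mm.
- The last blow, 34 N, moved the reading only 0.3 mm, and in the picture the wedge shifted 0.05 px. I took that as tight.
- The blow before it, 31 N, still showed about 1 mm, which may partly be the hand giving.

**Last checks:**
- **Block:** it moved about 2 mm towards the fence, equally at both ends. Its far edge measured 87.6 mm against the nominal 84.5 mm, slightly outside the 2 mm calibration, so flushness also rests on the wedge being tight.
- **Hammer:** it is back within about 1 px (2–3 mm) of where it started.
- **Bystanders:** the bottle and spanner are unchanged (0.1 px). The bar end showed 0.4–0.6 px, which I put down to the arm's shadow, since nothing came near it.
- **Not viewed:** the 12-picture limit was used up, so these final checks were numerical only.

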